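# Feed two cheese sample cases down the analyser's roller track

### The job

Load the analyser's sloped roller track: gently set the red-lidded case on the open upper end so that it rolls down under the wire guard to the yellow stop, then do the same with the green-lidded case so that it comes to rest up against the red one. Let go of both, and leave the blue-lidded case, the two cheeses and the sample pot where they are.

Things in the scene. Friction and masses are not known exactly. Their poses are not given: they have to be found in the camera images.
- track: Fixed roller track with a low grey analyser (300 x 300 x 170) 25 beyond its lower end. Own y points uphill along the track, x across, z up; origin on the bench under mid-track. 16 free rollers form a plane sloping 0.105 rad down toward -y, 330 long; a case set lengthwise on it rolls down by itself at about 0.15 m/s. Side rails 74 apart inside, 6 thick, 9 above the rollers.
- load (a point): Point on the roller plane, on the centre line, in the middle of the open upper end, 270 up the slope from the stop, 88 above the bench; axes as the track's. Only from 168 to 330 up the slope is open from above: from 18 to 168 a wire guard, 97 wide, stands 85 above the rollers.
- stop (a point): Point on the roller plane, on the centre line, at the uphill face of the yellow stop plate (28 high above the rollers) at the lower end; 60 above the bench; axes as the track's.
- red_case: White plastic sample box with a flat red lid (top 15), 60 wide (own x) x 90 long (own y) x 60 high, 0.2 to 0.35 kg, flat upright sides. Origin: centre of its underside; a half turn looks the same. Stands on the bench, length within 0.35 rad of world y. To be loaded first: it ends with its front end at the stop.
- green_case: White plastic sample box with a flat green lid (top 15), 60 wide (own x) x 90 long (own y) x 60 high, 0.2 to 0.35 kg, flat upright sides. Origin: centre of its underside; a half turn looks the same. Stands on the bench, length within 0.35 rad of world y. To be loaded second: it ends with its front end against the red case.
- blue_case: White plastic sample box with a flat blue lid (top 15), 60 wide (own x) x 90 long (own y) x 60 high, 0.2 to 0.35 kg, flat upright sides. Origin: centre of its underside; a half turn looks the same. Stands on the bench, length within 0.35 rad of world y. Not to be loaded: leave it alone.
- cheese1: Round white cheese, 108 across, 36 high, origin under its centre; leave alone.
- cheese2: Another round white cheese, 108 across, 36 high, origin under its centre; leave alone.
- pot: Small white sample pot with a red cap, 44 across, 65 high, origin under its centre; leave alone.
Things that resemble listed ones, but are neither listed nor needed, are in the scene too. Leave any orange look-alike of the green_case alone.

How it is judged:
By the outcome, as a careful person would: the job done as asked, in the order asked, and still so for the second after the job is handed in, with the robot touching nothing.
It also fails if it takes over 56 s, if anything falls off the work surface, if the arm or the gripper's body presses on something with over 40 N, if the wrist force passes 120 N, or if a joint passes its speed limit or range.

### The arm

A 6-joint arm with a two-finger parallel gripper is mounted at the origin on the work surface. World frame = base frame: x ahead of the robot, y to its left, z up, the work surface at z = 0. Lengths are in m, angles in degrees, forces in N, time in s.
With the tool pointing down it reaches from about 0.425 to 0.95 m from the base axis. Payload 14.7 kg.
Tool frame: the origin (TCP) lies midway between the tips of the shut fingers; the grasp point (between the pads) lies 19 mm behind it; z points along the fingers, y is the line along which they close (so a half turn about z gives the same grasp; the last joint's range is limited). The gripper opens to 85 mm and grips with 20 to 120 N. Pads are 22 mm wide; open, the fingers measure 114 mm over their backs; the gripper's body (76 mm by 85 mm) begins 54 mm behind the grasp point. The pads swing forward as they close: fully open they stand 13 mm farther back than shut.
Start: joints at [-68.847, 27.513, 91.461, -0, 61.026, -2.67], TCP at [0.263, -0.595, 0.231] pointing down, gripper open.
Joint ranges: [-157.49, 157.49], [-46.99, 117.5], [13.45, 153.17], [-89.5, 269.5], [5.16, 153.95], [-167.48, 167.48]. Speed limits (degrees/s): [108.29, 108.29, 136.94, 172.46, 172.46, 172.46].

### API

Orientations are given as a 3x3 rotation matrix whose columns are the frame's x, y, z axes.
In Python, from plant import r gives the robot as it stands.
- The arm moves only by the tool send_rows, never from a script. Its argument "commands" is text: rows parted by semicolons, each of 7 numbers parted by spaces: the shift along the world's x, y, z in m, then the turn, a rotation vector about the world's x, y, z in rad, then the closure in counts, from 0 (fully open) to 255 (shut). In form: tx ty tz wx wy wz grip; .... A call has 1 to 12 rows; each row is the pose to reach, as a shift and turn from the pose commanded when the call began; what a row does not reach only later rows make up. A row lasts 1/12 s, in which the tool goes at most 41.7 mm and 7.16 degrees, less where a joint would pass 70% of its speed; a pose out of reach is approached as far as the arm can. A call with a gripper value outside its range is refused whole. The fingers move at their own pace and stop on an object; "force" is the grip in N (left out, the last holds). Time passes only in rows, so rows that repeat a pose let the fingers close. It gives the time, the measured TCP pose, the force, the opening and the grip force at its end, in the units of the state.
- r.observe(): the state, without advancing time (a new reading comes with each control period).
- r.grab_frame(name): name is "scene" or "top" or "wrist"; returns the picture (384x512x3 uint8, blue, green, red); there is no depth.
- r.get_calibration(name): a dict with "intrinsics" (3x3 intrinsics, pixels), "xyz" and "attitude" of the camera in the world. Camera axes: x right, y up, looking along -z (the intrinsics and any distortion apply to the point x, -y, -z); pixel columns grow to the right and rows downward; lengths in m; the calibration is good to about 2 mm. A picture is of the moment at which its call begins: read the wrist's pose just before it. get_calibration takes no time and is no camera call; for the wrist camera it gives the pose at the moment of the call.
- r.job_done(): hands the job in; it is judged then, once.
The state is a dict: "t": time; "joint_positions": joint angles; "joint_velocities": joint speeds; "effort": joint torques, N m; "eef_pos": TCP position; "ee_rot": TCP orientation; "wrist_force": force on the tool from outside, world axes, zero at the start; "torque": the same for the moment, N m; "gripper_width": opening from 0.0 (shut) to 1.0 (fully open); "grasp_force": force on a finger pad.
Only numpy, scipy, OpenCV 4.12 (cv2) and the standard library are available. Lean on these libraries where they do the work, as an engineer would, in place of code of your own. Each camera call takes 0.05 s, during which the arm holds its last target. There are 200 camera calls.

## Working session

There is one attempt and no reset: what is moved stays moved. The work goes in short steps, Python scripts to look and compute and a tool call to move; the robot and the scene stay as the last step left them, time stands still between calls to the robot, and variables do not carry over. Pictures are saved under pics/ and viewed, at most 10 in all, crops included, and the job is handed in when it is done.

Besides the shell and the picture viewer there is one more tool, called in YAML: its name, and indented under it one key for each argument. send_rows: Moves the arm, as the interface text tells. Its arguments: {"type":"object","properties":{"commands":{"type":"string"},"force":{"type":"number"}},"required":["commands"]}

```bash
mkdir -p pics; ls; python3 - <<'E'
from plant import r
import cv2,numpy as np
o=r.observe(); print(o)
for n in("scene","top"):
    im=r.grab_frame(n); cv2.imwrite(f"pics/{n}0.png",im)
    c=r.get_calibration(n); print(n,c)
a=cv2.imread("pics/scene0.png");b=cv2.imread("pics/top0.png")
E
```

```text
pics
{'t': 0.0, 'joint_positions': array([-6.88461208e+01,  2.75495156e+01,  9.14930508e+01, -5.15160368e-04,
        6.10278833e+01, -2.66981045e+00]), 'joint_velocities': array([ 0.01228514, -0.02738653, -0.06577228, -0.04915349, -0.02412924,
        0.04415053]), 'effort': array([-6.15041747e-03, -9.50659633e+01, -4.30186093e+01, -6.94919963e-04,
        1.20911957e-02, -1.72466116e-05]), 'eef_pos': array([ 0.2624183 , -0.59421869,  0.2306808 ]), 'ee_rot': array([[ 9.14790989e-01,  4.03927275e-01, -4.51058642e-04],
       [ 4.03927524e-01, -9.14790275e-01,  1.14388364e-03],
       [ 4.94217434e-05, -1.22860945e-03, -9.99999244e-01]]), 'wrist_force': array([0.69092129, 0.28852703, 0.21575766]), 'torque': array([0.06230683, 0.01992659, 0.02007907]), 'grasp_force': 0.0, 'gripper_width': 0.9980366315251213}
scene {'intrinsics': array([[380.35538644,   0.        , 252.78714526],
       [  0.        , 380.35538644, 192.82432796],
       [  0.        ,   0.        ,   1.        ]]), 'xyz': array([ 1.37440996, -0.22268135,  0.92375323]), 'attitude': array([[ 0.30687111, -0.64145375,  0.70311252],
       [ 0.95161878,  0.21911112, -0.21543446],
       [-0.01586853,  0.73520569,  0.67765831]])}
top {'intrinsics': array([[400.31612761,   0.        , 259.18965543],
       [  0.        , 400.31612761, 193.5716088 ],
       [  0.        ,   0.        ,   1.        ]]), 'xyz': array([0.41311134, 0.04199343, 1.04237436]), 'attitude': array([[ 0.00219666,  0.99412366, -0.10822813],
       [-0.99997143,  0.00140095, -0.0074276 ],
       [-0.00723233,  0.10824135,  0.99409834]])}
```

View pics/top0.png

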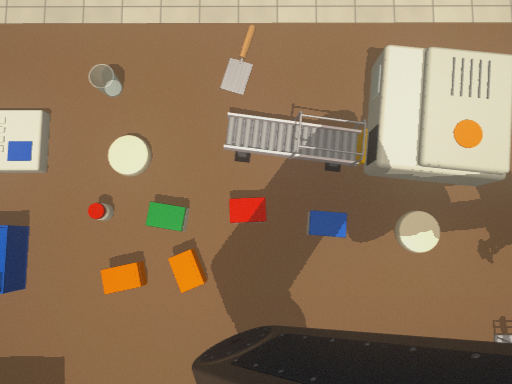

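View pics/scene0.png

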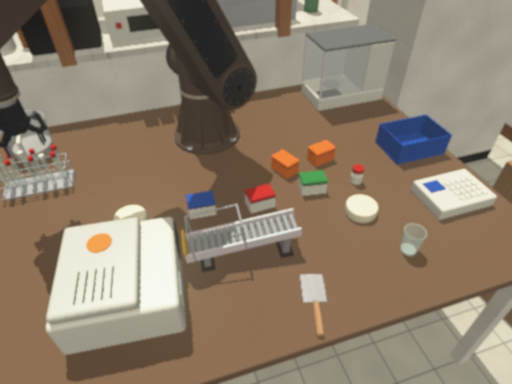

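The top view shows green at (166,216), red at (247,210) and blue at (328,224). The look-alikes are the orange boxes at (122,277) and (186,271), and the pot's red cap at (97,211). Only (247,210) is a rectangular red lid and only (166,216) is green, so those two fit. The track runs from its upper end at about (228,132) to the yellow stop at about (364,147). I'll measure these and confirm in a crop.

```bash
cat > h.py <<'E'
from plant import r
import cv2,numpy as np
def ray(c,uv):
    K=c["intrinsics"];d=np.linalg.inv(K)@[uv[0],uv[1],1.]
    return c["attitude"]@(d*[1,-1,-1])
def at_z(c,uv,z):
    d=ray(c,uv);p=c["xyz"];return p+d*(z-p[2])/d[2]
def proj(c,P):
    q=c["attitude"].T@(np.asarray(P)-c["xyz"])*[1,-1,-1];q=c["intrinsics"]@q;return q[:2]/q[2]
H={"red":[(0,6),(174,180)],"green":[(50,80)],"blue":[(105,125)],"yellow":[(20,32)],"orange":[(7,18)]}
def mask(im,k,s=130,v=60):
    h=cv2.cvtColor(im,cv2.COLOR_BGR2HSV);m=0
    for a,b in H[k]: m=m|cv2.inRange(h,(a,s,v),(b,255,255))
    return m
def lids(im,c,k,z=.06,lo=300):
    out=[]
    for q in cv2.findContours(mask(im,k),cv2.RETR_EXTERNAL,cv2.CHAIN_APPROX_NONE)[0]:
        if cv2.contourArea(q)<lo: continue
        w=np.array([at_z(c,p[0],z)[:2]*1000 for p in q],np.float32)
        (cx,cy),(a,b),t=cv2.minAreaRect(w)
        if a>b: t+=90   # t: direction of the short side -> long = t+90
        yaw=(t+90)%180-90
        out.append((k,q.mean((0,1)).round(),round(cx),round(cy),round(a),round(b),round(yaw,1)))
    return out
E
python3 - <<'E'
from h import *
a=cv2.imread("pics/top0.png");c=r.get_calibration("top")
for k in("red","green","blue","orange"):
    for l in lids(a,c,k): print(l)
sc=cv2.imread("pics/scene0.png");cs=r.get_calibration("scene")
for k in("red","green"):
    for l in lids(sc,cs,k,lo=100): print("scene",l)
m=mask(a,"yellow",100);m[:,:350]=0;m[:,380:]=0;ys,xs=np.nonzero(m);print("yel",len(xs),xs.mean(),ys.mean(),xs.min(),xs.max(),ys.min(),ys.max())
cv2.imwrite("pics/crop.png",cv2.resize(a[100:280,140:380],None,fx=3.3,fy=3.3,interpolation=cv2.INTER_CUBIC))
E
```

```text
('red', array([247., 210.]), 480, 78, 61, 90, 2.6)
('green', array([165., 216.]), 465, 280, 89, 58, -8.9)
('blue', array([ 13., 256.]), 362, 646, 164, 69, -85.8)
('blue', array([328., 223.]), 447, -118, 88, 58, -4.3)
('blue', array([ 19., 151.]), 628, 652, 43, 57, 0.0)
('orange', array([125., 277.]), 317, 377, 69, 118, 14.1)
('orange', array([187., 270.]), 335, 225, 99, 79, -63.9)
('orange', array([468., 133.]), 672, -471, 67, 70, 87.1)
scene ('red', array([260., 192.]), 483, 74, 72, 93, 2.7)
scene ('green', array([313., 177.]), 468, 276, 77, 45, -9.9)
yel 205 361.25365853658536 147.0487804878049 356 367 128 165
```

View pics/crop.png

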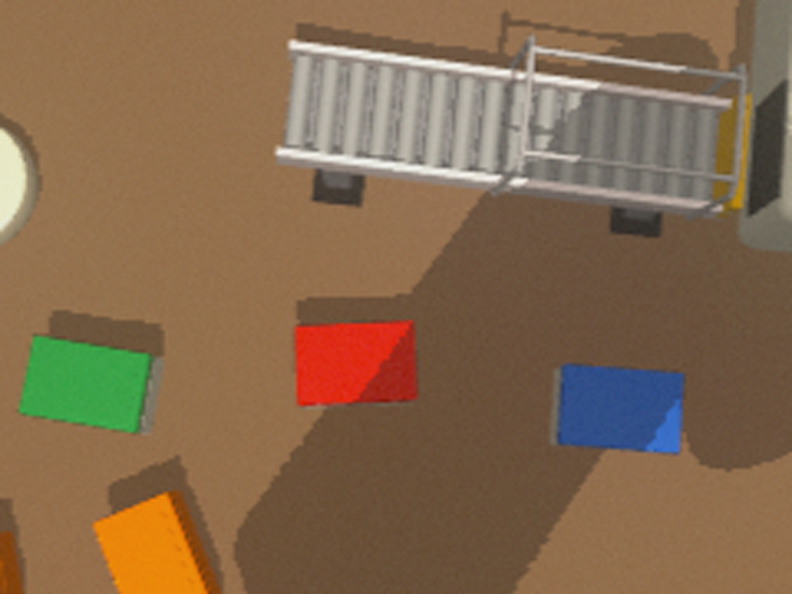

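The crop confirms red at (355,363) and green (87,385) in crop pixels. The rails run from (290,46)/(280,154) at the upper end to (730,103)/(712,206) at the stop. Next I'll fit the track's axis from the rail edges.

```bash
python3 - <<'E'
from h import *
a=cv2.imread("pics/top0.png");c=r.get_calibration("top")
hs=cv2.cvtColor(a,cv2.COLOR_BGR2HSV)
sat=hs[...,1]
F=[];N=[]
ystop=at_z(c,(358.5,147),.088)[1]
for u in list(range(232,290,3)):
    col=np.nonzero((sat[105:175,u]<75))[0]+105
    F.append((u,col.min()-.5)); 
    g=a[col.min():175,u].sum(1)
    # near rail: brightest ridge in lower half
    j=np.argmax(a[138:165,u].astype(int).sum(1))+138
    N.append((u,j))
    if u%12==4:print(u,col.min(),col.max(),a[138:160,u].sum(1).tolist())
def w(uv):
    z=.1
    for _ in range(5):
        P=at_z(c,uv,z); s=P[1]-ystop; z=.069+.105*s
    return P
Fw=np.array([w(p) for p in F]);Nw=np.array([w(p) for p in N])
for X in(Fw,Nw):
    k,b=np.polyfit(X[:,1],X[:,0],1);res=X[:,0]-k*X[:,1]-b
    print("x=%.4f*y+%.4f"%(k,b),"yaw",-np.degrees(np.arctan(k)),"res",res.std())
print("ystop",ystop,"upper ends",w((140/1+288/3.3-.0,100+45/3.3)),w((140+278/3.3,100+153/3.3)), "lower",w((140+730/3.3,100+103/3.3)),w((140+712/3.3,100+207/3.3)))
E
```

```text
232 113 150 [411, 390, 403, 413, 421, 383, 358, 476, 672, 684, 456, 399, 386, 349, 336, 337, 344, 332, 337, 341, 343, 333]
244 114 161 [447, 456, 462, 466, 478, 480, 491, 491, 512, 667, 686, 604, 418, 403, 315, 282, 286, 288, 286, 203, 184, 182]
256 116 153 [516, 507, 495, 495, 488, 478, 476, 465, 468, 364, 426, 680, 693, 468, 411, 380, 355, 335, 337, 342, 334, 340]
268 117 154 [453, 403, 418, 366, 355, 378, 383, 391, 404, 413, 431, 393, 614, 684, 640, 425, 405, 365, 348, 343, 352, 340]
280 119 156 [544, 548, 539, 543, 552, 537, 529, 526, 526, 527, 516, 507, 504, 449, 679, 683, 456, 407, 384, 343, 344, 347]
x=0.1025*y+0.7018 yaw -5.854598600180347 res 0.0007019121012958708
x=0.1026*y+0.6167 yaw -5.860086032371628 res 0.0007018071567692741
ystop -0.1914144514366971 upper ends [0.70960283 0.12655618 0.10238692] [0.62887661 0.13287915 0.10305083] lower [ 0.67558184 -0.20410399  0.06766761] [ 0.59575265 -0.18827174  0.06933   ]
```

send_rows:
  commands: "0.03 0.04 0 0 0 0.12 0;0.05 0.08 0 0 0 0.24 0;0.07 0.12 0 0 0 0.36 0;0.09 0.16 0 0 0 0.48 0;0.11 0.2 0 0 0 0.6 0;0.125 0.235 0 0 0 0.7 0;0.14 0.27 0 0 0 0.8 0;0.155 0.31 0 0 0 0.9 0;0.165 0.35 0 0 0 1.0 0;0.175 0.385 0 0 0 1.1 0;0.185 0.42 0 0 0 1.2 0;0.19 0.46 0 0 0 1.2 0"

```text
t: 1.1
eef_pos: [0.453, -0.1346, 0.2313]
ee_rot: [[-0.052, 0.999, 0.001], [0.999, 0.052, -0.0], [-0.0, 0.001, -1.0]]
wrist_force: [2.4, 0.8, -0.1]
gripper_width: 1.003
grasp_force: 0.0
```

send_rows:
  commands: "0.01 0.035 0 0 0 0 0;0.015 0.07 0 0 0 0 0;0.02 0.105 0 0 0 0 0;0.025 0.14 0 0 0 0 0;0.027 0.18 -0.02 0 0 0 0;0.027 0.213 -0.04 0 0 0 0;0.027 0.213 -0.07 0 0 0 0;0.027 0.213 -0.07 0 0 0 0;0.027 0.213 -0.07 0 0 0 0"

```text
t: 1.85
eef_pos: [0.4781, 0.0766, 0.1606]
ee_rot: [[-0.046, 0.999, -0.004], [0.999, 0.046, -0.001], [-0.0, -0.004, -1.0]]
wrist_force: [0.4, -0.1, 1.0]
gripper_width: 1.001
grasp_force: 0.0
```

```bash
python3 - <<'E'
from h import *
c=r.get_calibration("wrist");o=r.observe();im=r.grab_frame("wrist");cv2.imwrite("pics/w1.png",im)
print(o["t"],o["eef_pos"],o["ee_rot"].round(3))
for l in lids(im,c,"red",lo=1000): print(l)
E
```

```text
1.85 [0.47810858 0.07655211 0.16057159] [[-0.046  0.999 -0.004]
 [ 0.999  0.046 -0.001]
 [-0.    -0.004 -1.   ]]
('red', array([259., 183.]), 480, 79, 60, 90, 2.6)
```

View pics/w1.png

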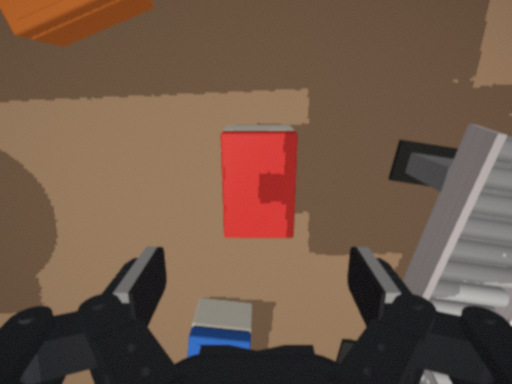

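The wrist view shows the red lid at (259,185), with both finger tips clear on either side and the centre at (480,79). I'll descend and grip.

send_rows:
  commands: "0.001 0.001 -0.03 0 0 0 0;0.001 0.001 -0.06 0 0 0 0;0.001 0.001 -0.09 0 0 0 0;0.001 0.001 -0.115 0 0 0 0;0.001 0.001 -0.13 0 0 0 0;0.001 0.001 -0.138 0 0 0 0;0.001 0.001 -0.138 0 0 0 0;0.001 0.001 -0.138 0 0 0 120;0.001 0.001 -0.138 0 0 0 120;0.001 0.001 -0.138 0 0 0 120;0.001 0.001 -0.138 0 0 0 120;0.001 0.001 -0.138 0 0 0 120"
  force: 40

```text
t: 2.9
eef_pos: [0.4814, 0.0775, 0.0248]
ee_rot: [[-0.045, 0.999, 0.002], [0.999, 0.045, 0.0], [-0.0, 0.002, -1.0]]
wrist_force: [-0.5, -4.5, 7.4]
gripper_width: 0.7
grasp_force: 42.1
```

send_rows:
  commands: "0 0 0.02 0 0 0 120;0 0 0.05 0 0 0 120;0 0 0.08 0 0 0 120;0 0 0.11 0 0 0 120;0.02 0 0.13 0.02 0 -0.03 120;0.05 -0.002 0.14 0.04 -0.001 -0.06 120;0.08 -0.004 0.14 0.06 -0.002 -0.09 120;0.11 -0.006 0.14 0.08 -0.003 -0.12 120;0.14 -0.008 0.14 0.105 -0.003 -0.147 120;0.17 -0.009 0.14 0.105 -0.003 -0.147 120;0.184 -0.009 0.14 0.105 -0.003 -0.147 120;0.184 -0.009 0.14 0.105 -0.003 -0.147 120"

```text
t: 3.9
eef_pos: [0.6676, 0.0681, 0.1645]
ee_rot: [[0.102, 0.995, 0.014], [0.989, -0.103, 0.104], [0.105, 0.003, -0.994]]
wrist_force: [-1.7, -0.4, -2.1]
gripper_width: 0.696
grasp_force: 46.0
```

send_rows:
  commands: "0 0 0 0 0 0 120;0 0 -0.015 0 0 0 120;0 0 -0.03 0 0 0 120;0 0 -0.038 0 0 0 120;0 0 -0.038 0 0 0 120;0 0 -0.038 0 0 0 120"

```text
t: 4.4
eef_pos: [0.6637, 0.0687, 0.1256]
ee_rot: [[0.101, 0.995, 0.01], [0.989, -0.102, 0.104], [0.105, -0.001, -0.995]]
wrist_force: [0.3, 0.1, -2.0]
gripper_width: 0.696
grasp_force: 46.0
```

```bash
python3 - <<'E'
from h import *
o=r.observe();print(o["t"],o["eef_pos"],o["ee_rot"].round(3),o["wrist_force"])
w=r.grab_frame("wrist");s=r.grab_frame("scene");t=r.grab_frame("top")
v=np.hstack([cv2.resize(s[170:290,160:320],(400,300),interpolation=cv2.INTER_CUBIC),cv2.resize(w,(400,300))])
v2=np.hstack([cv2.resize(t[90:180,210:330],(400,300),interpolation=cv2.INTER_CUBIC),np.zeros((300,400,3),np.uint8)])
cv2.imwrite("pics/p2.png",np.vstack([v,v2]))
E
```

```text
4.4 [0.66365677 0.06867521 0.12562718] [[ 0.101  0.995  0.01 ]
 [ 0.989 -0.102  0.104]
 [ 0.105 -0.001 -0.995]] [ 0.34865886  0.08457185 -1.99697382]
```

View pics/p2.png

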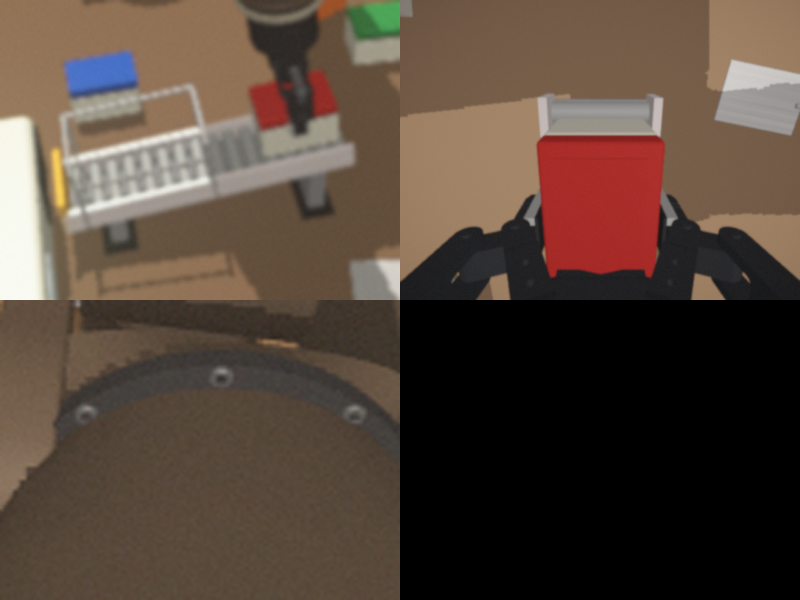

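The case is aligned: in the wrist panel the rails at x≈545 and 655 sit evenly around the lid at 541–663, and the scene panel shows it over the open end. Now I'll lower it slowly.

send_rows:
  commands: "0 0 -0.004 0 0 0 120;0 0 -0.008 0 0 0 120;0 0 -0.01 0 0 0 120;0 0 -0.01 0 0 0 120"

```text
t: 4.88
eef_pos: [0.6639, 0.0686, 0.1146]
ee_rot: [[0.101, 0.995, 0.01], [0.989, -0.102, 0.104], [0.105, -0.001, -0.995]]
wrist_force: [0.0, 0.2, -3.0]
gripper_width: 0.694
grasp_force: 46.0
```

send_rows:
  commands: "0 0 -0.001 0 0 0 120;0 0 -0.002 0 0 0 120;0 0 -0.002 0 0 0 120"

```text
t: 5.13
eef_pos: [0.6644, 0.0686, 0.1134]
ee_rot: [[0.101, 0.995, 0.011], [0.989, -0.102, 0.104], [0.105, 0.0, -0.994]]
wrist_force: [0.4, -0.3, -0.9]
gripper_width: 0.697
grasp_force: 46.1
```

send_rows:
  commands: "0 0 -0.001 0 0 0 120;0 0 -0.001 0 0 0 120"

```text
t: 5.3
eef_pos: [0.6644, 0.0686, 0.1133]
ee_rot: [[0.101, 0.995, 0.011], [0.989, -0.102, 0.104], [0.105, 0.001, -0.994]]
wrist_force: [-5.1, -0.7, 12.8]
gripper_width: 0.697
grasp_force: 47.6
```

send_rows:
  commands: "0 0 -0.001 0 0 0 120;0 0 -0.001 0 0 0 120"

```text
t: 5.47
eef_pos: [0.6644, 0.0686, 0.1132]
ee_rot: [[0.101, 0.995, 0.011], [0.989, -0.102, 0.104], [0.105, 0.001, -0.994]]
wrist_force: [-9.7, -1.7, 24.8]
gripper_width: 0.697
grasp_force: 49.2
```

It's in contact. I'll ease off about 1 mm and release.

send_rows:
  commands: "0 0 0.001 0 0 0 120;0 0 0.0015 0 0 0 120;0 0 0.0015 0 0 0 0;0 0 0.0015 0 0 0 0;0 0 0.0015 0 0 0 0;0 0 0.0015 0 0 0 0;0 0 0.0015 0 0 0 0;0 0 0.0015 0 0 0 0;0 0 0.0015 0 0 0 0;0 0 0.0015 0 0 0 0;0 0 0.0015 0 0 0 0;0 0 0.0015 0 0 0 0"

```text
t: 6.47
eef_pos: [0.6643, 0.0686, 0.1128]
ee_rot: [[0.101, 0.995, 0.011], [0.989, -0.102, 0.104], [0.105, -0.0, -0.994]]
wrist_force: [-0.2, 0.4, 0.6]
gripper_width: 0.997
grasp_force: 0.0
```

```bash
python3 - <<'E'
from h import *
o=r.observe();print(o["t"],o["wrist_force"])
s=r.grab_frame("scene");cs=r.get_calibration("scene")
for l in lids(s,cs,"red",.14,100): print(l)
E
```

```text
6.4667 [-0.24013801  0.44651914  0.55135961]
('red', array([253., 218.]), 661, -5, 63, 72, 82.1)
```

Released and rolling. I'll lift away and move over the green case.

send_rows:
  commands: "0 0 0.03 0 0 0 0;0 0 0.06 0 0 0 0;0 0 0.09 0 0 0 0;-0.02 0.03 0.1 -0.02 0.003 -0.01 0;-0.05 0.055 0.1 -0.05 0.007 -0.03 0;-0.075 0.08 0.1 -0.08 0.01 -0.04 0;-0.1 0.105 0.1 -0.104 0.0135 -0.054 0;-0.125 0.13 0.1 -0.104 0.0135 -0.054 0;-0.15 0.16 0.1 -0.104 0.0135 -0.054 0;-0.175 0.185 0.08 -0.104 0.0135 -0.054 0;-0.199 0.211 0.06 -0.104 0.0135 -0.054 0;-0.199 0.211 0.05 -0.104 0.0135 -0.054 0"

```text
t: 7.52
eef_pos: [0.4606, 0.2824, 0.1613]
ee_rot: [[0.153, 0.988, -0.003], [0.988, -0.153, -0.0], [-0.001, -0.003, -1.0]]
wrist_force: [0.2, -0.0, -0.6]
gripper_width: 1.001
grasp_force: 0.0
```

send_rows:
  commands: "0 0 0 0 0 0 0;0 0 0 0 0 0 0;0 0 0 0 0 0 0"

```text
t: 7.77
eef_pos: [0.4664, 0.2793, 0.1635]
ee_rot: [[0.156, 0.988, 0.001], [0.988, -0.156, 0.0], [0.001, 0.001, -1.0]]
wrist_force: [1.0, 0.6, -0.4]
gripper_width: 1.001
grasp_force: 0.0
```

```bash
python3 - <<'E'
from h import *
c=r.get_calibration("wrist");o=r.observe();im=r.grab_frame("wrist")
print(o["t"],o["eef_pos"],o["ee_rot"].round(3))
for l in lids(im,c,"green",lo=1000): print(l)
t=r.grab_frame("top");s=r.grab_frame("scene");cs=r.get_calibration("top")
for l in lids(t,cs,"red",.13,100): print(l)
v=np.hstack([cv2.resize(t[90:240,200:400],(400,300),interpolation=cv2.INTER_CUBIC),cv2.resize(im,(400,300))])
v2=np.hstack([cv2.resize(s[150:300,150:350],(400,300),interpolation=cv2.INTER_CUBIC),np.zeros((300,400,3),np.uint8)])
cv2.imwrite("pics/p3.png",np.vstack([v,v2]))
E
```

```text
7.7667 [0.46639842 0.27932373 0.16350708] [[ 0.156  0.988  0.001]
 [ 0.988 -0.156  0.   ]
 [ 0.001  0.001 -1.   ]]
('green', array([253., 183.]), 465, 282, 87, 58, -9.2)
('red', array([346., 138.]), 642, -152, 78, 58, -7.7)
```

View pics/p3.png

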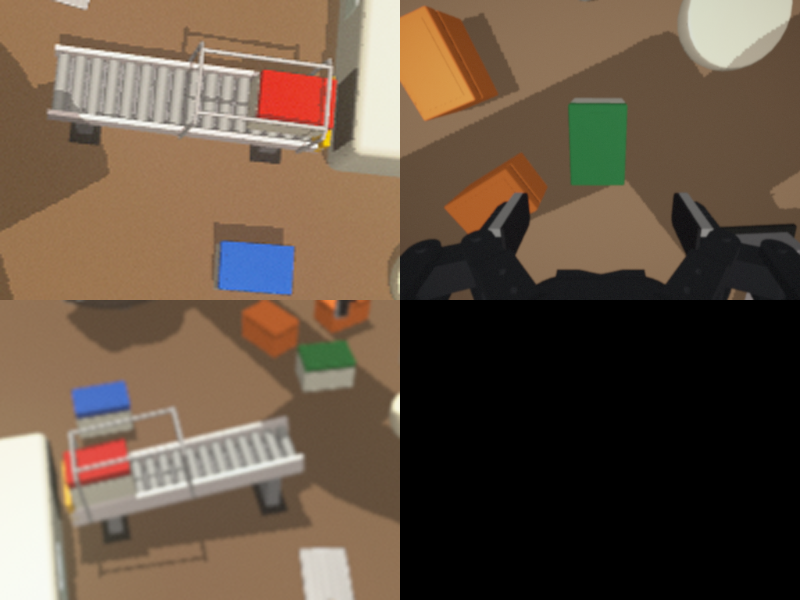

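The red case rests at the stop: its lid meets the yellow plate at panel (325,98). The green lid is centred under the gripper at panel (598,143), and the nearest orange corner at (545,187) is clear of the finger path. I'll grip the green case.

send_rows:
  commands: "-0.001 0.004 -0.03 0 0 0 0;-0.001 0.004 -0.06 0 0 0 0;-0.001 0.004 -0.09 0 0 0 0;-0.001 0.004 -0.115 0 0 0 0;-0.001 0.004 -0.13 0 0 0 0;-0.001 0.004 -0.139 0 0 0 0;-0.001 0.004 -0.139 0 0 0 0;-0.001 0.004 -0.139 0 0 0 120;-0.001 0.004 -0.139 0 0 0 120;-0.001 0.004 -0.139 0 0 0 120;-0.001 0.004 -0.139 0 0 0 120;-0.001 0.004 -0.139 0 0 0 120"
  force: 40

```text
t: 8.92
eef_pos: [0.4652, 0.2839, 0.0251]
ee_rot: [[0.156, 0.988, 0.002], [0.988, -0.156, 0.001], [0.001, 0.002, -1.0]]
wrist_force: [-0.6, -2.0, 8.2]
gripper_width: 0.699
grasp_force: 44.7
```

send_rows:
  commands: "0 0 0.02 0 0 0 120;0 0 0.05 0 0 0 120;0 0 0.08 0 0 0 120;0 0 0.11 0 0 0 120;0.02 -0.02 0.13 0.02 -0.003 0.01 120;0.045 -0.045 0.14 0.04 -0.005 0.02 120;0.07 -0.07 0.14 0.06 -0.008 0.03 120;0.095 -0.1 0.14 0.08 -0.011 0.045 120;0.12 -0.127 0.14 0.104 -0.0136 0.055 120;0.145 -0.154 0.14 0.104 -0.0136 0.055 120;0.172 -0.183 0.14 0.104 -0.0136 0.055 120;0.1995 -0.2125 0.14 0.104 -0.0136 0.055 120"

```text
t: 9.92
eef_pos: [0.6646, 0.0693, 0.1647]
ee_rot: [[0.1, 0.995, 0.011], [0.989, -0.101, 0.104], [0.105, 0.001, -0.994]]
wrist_force: [1.0, 0.9, -3.7]
gripper_width: 0.694
grasp_force: 45.7
```

send_rows:
  commands: "0 0 0 0 0 0 120;0 0 0 0 0 0 120;0 0 -0.015 0 0 0 120;0 0 -0.03 0 0 0 120;0 0 -0.038 0 0 0 120;0 0 -0.038 0 0 0 120;0 0 -0.038 0 0 0 120"

```text
t: 10.5
eef_pos: [0.6633, 0.0716, 0.1259]
ee_rot: [[0.1, 0.995, 0.01], [0.989, -0.1, 0.104], [0.105, -0.001, -0.994]]
wrist_force: [-0.2, -0.9, -3.1]
gripper_width: 0.696
grasp_force: 45.8
```

```bash
python3 - <<'E'
from h import *
o=r.observe();print(o["t"],o["eef_pos"],o["wrist_force"])
w=r.grab_frame("wrist");s=r.grab_frame("scene")
cv2.imwrite("pics/p4.png",np.hstack([cv2.resize(s[170:290,160:320],(400,300),interpolation=cv2.INTER_CUBIC),cv2.resize(w,(400,300))]))
E
```

```text
10.5 [0.6632657  0.07164777 0.12594419] [-0.20151369 -0.86806683 -3.14012053]
```

View pics/p4.png

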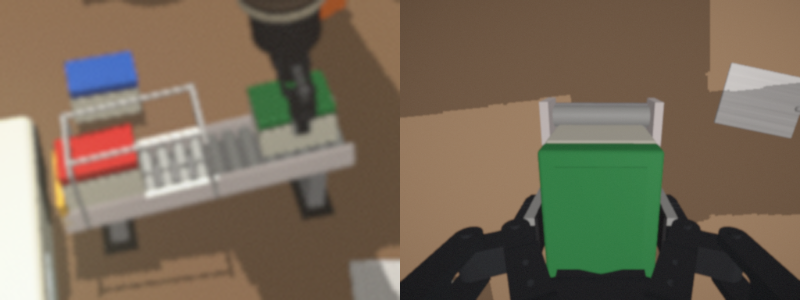

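The green case sits centred between the rails (541–663 in the panel) over the open end, and red is still at the stop. I'll lower it the same way.

send_rows:
  commands: "0 0 -0.004 0 0 0 120;0 0 -0.008 0 0 0 120;0 0 -0.011 0 0 0 120;0 0 -0.012 0 0 0 120;0 0 -0.012 0 0 0 120"

```text
t: 11.02
eef_pos: [0.6637, 0.0711, 0.1139]
ee_rot: [[0.1, 0.995, 0.011], [0.989, -0.101, 0.104], [0.105, -0.0, -0.994]]
wrist_force: [-2.2, -0.8, 0.4]
gripper_width: 0.697
grasp_force: 46.3
```

send_rows:
  commands: "0 0 -0.001 0 0 0 120;0 0 -0.001 0 0 0 120"

```text
t: 11.18
eef_pos: [0.6638, 0.0711, 0.1138]
ee_rot: [[0.1, 0.995, 0.011], [0.989, -0.101, 0.104], [0.105, 0.0, -0.994]]
wrist_force: [-6.6, -1.1, 14.7]
gripper_width: 0.698
grasp_force: 47.9
```

send_rows:
  commands: "0 0 0.0007 0 0 0 120;0 0 0.0007 0 0 0 120;0 0 0.0007 0 0 0 0;0 0 0.0007 0 0 0 0;0 0 0.0007 0 0 0 0;0 0 0.0007 0 0 0 0;0 0 0.0007 0 0 0 0;0 0 0.0007 0 0 0 0;0 0 0.0007 0 0 0 0;0 0 0.0007 0 0 0 0;0 0 0.0007 0 0 0 0;0 0 0.0007 0 0 0 0"

```text
t: 12.18
eef_pos: [0.6638, 0.0711, 0.1135]
ee_rot: [[0.1, 0.995, 0.011], [0.989, -0.101, 0.104], [0.105, 0.0, -0.994]]
wrist_force: [-0.1, -0.7, -0.2]
gripper_width: 1.001
grasp_force: 0.0
```

send_rows:
  commands: "0 0 0 0 0 0 0;0 0 0.03 0 0 0 0;0 0 0.06 0 0 0 0;0 0 0.09 0 0 0 0;-0.02 0.03 0.1 0 0 0 0;-0.045 0.055 0.1 0 0 0 0;-0.07 0.08 0.1 0 0 0 0;-0.095 0.105 0.1 0 0 0 0;-0.12 0.13 0.1 0 0 0 0;-0.145 0.155 0.1 0 0 0 0;-0.17 0.18 0.1 0 0 0 0;-0.19 0.2 0.1 0 0 0 0"

```text
t: 13.18
eef_pos: [0.4718, 0.2723, 0.2136]
ee_rot: [[0.1, 0.995, 0.01], [0.989, -0.101, 0.104], [0.105, -0.0, -0.994]]
wrist_force: [0.2, -0.3, 0.4]
gripper_width: 1.001
grasp_force: 0.0
```

send_rows:
  commands: "0 0 0 0 0 0 0;0 0 0 0 0 0 0;0 0 0 0 0 0 0;0 0 0 0 0 0 0;0 0 0 0 0 0 0;0 0 0 0 0 0 0;0 0 0 0 0 0 0;0 0 0 0 0 0 0"

```text
t: 13.85
eef_pos: [0.4741, 0.2707, 0.2134]
ee_rot: [[0.101, 0.995, 0.011], [0.989, -0.102, 0.104], [0.105, 0.0, -0.995]]
wrist_force: [-0.2, 0.4, -0.5]
gripper_width: 0.997
grasp_force: 0.0
```

```bash
python3 - <<'E'
from h import *
print(r.observe()["t"])
t=r.grab_frame("top");s=r.grab_frame("scene");c=r.get_calibration("top")
for k in("red","green","blue"):
    for l in lids(t,c,k,.13,200): print(l)
cv2.imwrite("pics/p5.png",np.hstack([cv2.resize(t[90:240,200:400],(400,300),interpolation=cv2.INTER_CUBIC),cv2.resize(s[150:300,150:350],(400,300),interpolation=cv2.INTER_CUBIC)]))
E
```

```text
13.85
('red', array([346., 138.]), 642, -153, 76, 58, -7.7)
('green', array([315., 134.]), 651, -81, 68, 54, -7.3)
('blue', array([328., 223.]), 445, -107, 83, 54, -4.3)
('blue', array([ 18., 150.]), 613, 609, 40, 52, 0.0)
```

View pics/p5.png

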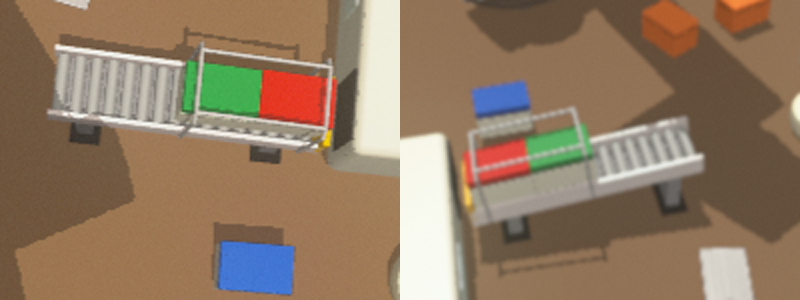

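The green lid meets the red lid at panel (261,93), red is at the stop, and everything else is undisturbed. I'll hand in the job.

```bash
python3 -c "
from plant import r
print(r.job_done())"
```

```text
the job is handed in; nothing more can be done
None
```

The red case rests at the yellow stop with the green case up against it; both are released, I moved nothing else, and the job was handed in at about 14 s of the 56 s allowed (no verdict was returned).

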